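# Clamp a rail in the wedge vice

## Task

Clamp the loose wooden rail in the bench wedge vice: slide the bar up by its orange post until its jaw presses the rail against the green stop, then slide the red thumb wedge along behind the bar until it jams the bar fast, and let go so that the wedge alone keeps the rail pinched. Feel for it: push the wedge home firmly, with about 16 N and slowly, but never so hard that the jaw dents the soft rail, and leave the other things on the bench alone.

Things in the scene. Friction and masses are not known exactly. Their poses are not given: they have to be found in the camera images.
- jig: Fixed wedge vice on a plywood base 250 x 250 x 18 mm. Origin under the base's centre, at table height. +x: clamping direction (fence, wedge, bar, rail, stop); +y: the way the wedge slides in. The bar's centre line is at y = 35 mm. Heights in these notes are above the table. Guides beside the bar, and the fence, have their tops at 44 mm.
- fence_face (a point): Point on the fixed wooden fence's upright face, at its top edge (44 mm high), level with the bar's centre line. The face runs along the jig's y; the wedge slides along it with its steel foot held down by a low steel keeper (top at 29 mm), so the wedge cannot be lifted out.
- bar: Sliding bar of pale wood, slides along the jig's x only; 2 N of friction, stays where left, travel 36 mm, starts drawn back. Origin: middle of the jaw's front face, 18 mm high; axes as the jig's. Jaw 100 mm wide, top at 50 mm. Behind it the bar is 50 mm wide, top at 48 mm.
- bar_back (a point): Middle of the bar's back end, 86 mm behind the jaw's face. It is bevelled 1 in 7 (8 degrees) along y: the ramp the wedge bears on. Each 1 mm the bar is further forward lets the wedge go 7 mm further in.
- bar_post (a point): Centre of the orange post on the bar, 16 mm (x) by 30 mm (y), from 48 to 70 mm high, 46 mm behind the jaw's face. Push it towards the jig's +x, or pinch it.
- wedge_fin (a point): Centre of the yellow fin on the red wedge, 14 mm (x) by 26 mm (y), from 46 to 68 mm high. The fin is pushed towards the jig's +y. The wedge starts beside the bar, clear of it, and enters only once the bar is forward. It slides with about 2 N and jams after 55 to 120 mm; where exactly depends on where the bar came to rest, so feel for it.
- wedge: The red thumb wedge, 90 mm long (y), top at 46 mm, 29 mm thick at the rear, 16 mm at its +y tip. Origin under its foot's middle. The fin is 22 mm nearer the rear. Pushed slowly with 14 to 18 N it jams and stays when let go; the push grows from 2 to 16 N within a millimetre or two, and running it in faster than 30 mm/s may overload the rail. If held sideways off the fence it slackens when released.
- rail_center (a point): Centre of the loose soft-pine rail lying on the base between jaw and stop: 44 mm (x) by 150 mm (y), top at 48 mm, a 20 mm tenon on each end. It starts a few mm off the stop, slightly askew.
- rail: The same rail; origin under its centre. The jaw must never press on it with more than 35 N.
- stop: The green stop fixed on the base beyond the rail, 26 x 150 x 36 mm; origin at the middle of the face that meets the rail, at the base's top.
- spare_wedge: Bystander: plain wooden wedge 70 x 20 x 14 mm lying on a free corner of the base. Leave alone.
- dowel_block: Bystander: dark wood block 30 x 22 x 12 mm lying on the base. Leave alone.
- mallet: Bystander: wooden mallet on the table.
- square: Bystander: try square on the table.
- glue: Bystander: white glue bottle on the table.
- driver: Bystander: screwdriver on the table.
- sanding_block: Bystander: cork sanding block on the table.

How it is judged (in metres and radians):
On the way, in this order (a step that is already met when the one before it is completed fails the run):
1. the bar is brought up by hand: jaw, rail and stop touch, the wedge not yet on the bar (contact force between bar and rail above 1 N and contact force between rail and stop above 0.5 N and contact force between wedge and bar below 0.5 N), for 0.05 s.
2. the wedge jams the bar (contact force between wedge and bar above 2.5 N and contact force between bar and rail above 2.5 N), for 0.2 s.
At the end, for the whole second after the job is handed in: With the robot clear, the wedge presses on the bar, the jaw on the rail and the rail on the stop with more than 2.5 N each; the rail lies square in the vice (within 0.03 rad) and wedge and rail are at rest (below 10 mm/s) (all of step 2 and contact force between rail and stop above 2.5 N and linear speed of each of wedge, rail below 0.01 m/s and angle between the x axis of rail and the x axis of jig, either way round below 0.03 rad); the robot touches nothing.
It fails at once if the jaw presses on the rail with more than 35 N and dents it (contact force between bar and rail above 35 N).
It fails at once if a bystander is moved by more than 25 mm (distance of any of spare_wedge, dowel_block, mallet, square, glue, driver, sanding_block from where it was at the start of the episode above 0.025 m).
It also fails if it takes over 64 s, if anything falls off the work surface, if the arm or the gripper's body presses on something with over 40 N, if the wrist force passes 120 N, or if a joint passes its speed limit or range.

## Robot

A 6-joint arm with a two-finger parallel gripper is mounted at the origin on the work surface. World frame = base frame: x ahead of the robot, y to its left, z up, the work surface at z = 0. Lengths are in mm, angles in rad, forces in N, time in s.
With the tool pointing down it reaches from about 425 to 950 mm from the base axis. Payload 3.5 kg.
Tool frame: the origin (TCP) lies at the centre of the arm's flange, where the gripper is bolted on; the fingertips stand 173 mm ahead of it and the grasp point (between the pads) lies r.grip_point_offset ahead of it (r.grip_point_offset is the distance from the TCP to the grasp point, in mm); y points along the fingers, x is the direction in which the jaws open and shut, and the axes are right-handed (so a half turn about y gives the same grasp; the last joint's range is limited). The gripper opens to 85 mm and grips with 20 to 120 N. Pads are 22 mm wide; open, the fingers measure 114 mm over their backs; the gripper's body (76 mm by 85 mm) begins 54 mm behind the grasp point. The pads swing forward as they close: fully open they stand 13 mm farther back than shut.
Start: joints at [-1.306, 0.286, 1.577, -0, 1.279, -0.15], TCP at [272.051, -617.735, 404.725] pointing down, gripper open.
Joint ranges: [-2.77, 2.77], [-0.9, 2.22], [0.21, 2.48], [-1.53, 4.67], [0.24, 2.81], [-2.84, 2.84]. Speed limits (rad/s): [2.79, 2.79, 3.14, 3.14, 3.14, 3.14].

## Interface

Orientations are given as a unit quaternion [x, y, z, w].
In Python, from station import r gives the robot as it stands.
- The arm moves only by the tool jog_arm, never from a script. Its argument "increments" is text: rows parted by semicolons, each of 7 numbers parted by spaces: the shift along the tool's x, y, z in mm, then the turn, a rotation vector about the tool's x, y, z in rad, then the closure, from -1 (fully open) to 1 (shut). A call has 1 to 12 rows; each row is the pose to reach, as a shift and turn from the pose commanded when the call began, along the tool's axes at that moment; what a row does not reach only later rows make up. A row lasts 1/12 s, in which the tool goes at most 41.7 mm and 7.16 degrees, less where a joint would pass 70% of its speed; a pose out of reach is approached as far as the arm can. A call with a gripper value outside its range is refused whole. The fingers move at their own pace and stop on an object; the grip force is fixed at half the most. Time passes only in rows, so rows that repeat a pose let the fingers close. It gives the time, the measured TCP pose, the force and the opening at its end, in the units of the state.
- r.state(): the state, without advancing time (a new reading comes with each control period).
- r.read_camera(name): name is "scene" or "top" or "wrist"; returns the picture (420x560x3 uint8, red, green, blue); there is no depth.
- r.camera_model(name): a dict with "fov_y" (degrees; the focal length in pixels is half the picture's height over the tangent of half this angle, whatever the lens; pixels are square), "cx", "cy" (the principal point, pixels), "view" (4x4, takes a point from world to camera coordinates). Camera axes: x right, y up, looking along -z (the intrinsics and any distortion apply to the point x, -y, -z); pixel columns grow to the right and rows downward; lengths in mm; the calibration is good to about 2 mm. A picture is of the moment at which its call begins: read the wrist's pose just before it. camera_model takes no time and is no camera call; for the wrist camera it gives the pose at the moment of the call.
- r.job_done(): hands the job in, once; it reports no verdict.
The state is a dict: "time_s": time; "q": joint angles; "qd": joint speeds; "joint_efforts": joint torques, N m; "tcp_pos": TCP position; "eef_rot": TCP orientation; "wrist_force": force on the tool from outside, world axes, zero at the start; "wrist_torque": the same for the moment, N m; "width": finger opening in mm.
Only numpy, scipy, OpenCV 4.12 (cv2) and the standard library are available. Lean on these libraries where they do the work, as an engineer would, in place of code of your own. Each camera call takes 0.05 s, during which the arm holds its last target.

## Working session

There is one attempt and no reset: what is moved stays moved. The work goes in short steps, Python scripts to look and compute and a tool call to move; the robot and the scene stay as the last step left them, time stands still between calls to the robot, and variables do not carry over. Pictures are saved under pics/ and viewed, and the job is handed in when it is done.

Besides the shell and the picture viewer there is one more tool, called after "Call:" as name(argument=value, ...), one argument or row to a line, values as JSON. jog_arm: Moves the arm, as the interface text tells. Its arguments: {"type":"object","properties":{"increments":{"type":"string"}},"required":["increments"]}

```bash
ls; mkdir -p pics; python3 - <<'E'
from station import r
import cv2,numpy as np
s=r.state();print(s, r.grip_point_offset)
for n in("scene","top","wrist"):
    m=r.camera_model(n);print(n,{k:(np.round(v,3).tolist() if k=='view' else v) for k,v in m.items()})
    im=r.read_camera(n);np.save(f"pics/{n}0.npy",im);cv2.imwrite(f"pics/{n}0.png",im[:,:,::-1])
E
```

```text
pics
{'time_s': 0.0, 'q': array([-1.30597315e+00,  2.87138204e-01,  1.57820676e+00,  1.30138746e-05,
        1.27854717e+00, -1.49993741e-01]), 'qd': array([-0.00087852,  0.00052647, -0.00215849, -0.00070647, -0.0007789 ,
       -0.00095053]), 'joint_efforts': array([ 6.93229367e-06, -4.05982089e+01, -2.92627788e+01, -1.57187519e-04,
        5.74881735e-03,  5.12665835e-06]), 'tcp_pos': array([ 272.00257265, -617.48354776,  403.34889094]), 'eef_rot': array([-0.59170089,  0.38692647, -0.38571851,  0.59278933]), 'wrist_force': array([-0.41493816,  0.49008882,  0.13855681]), 'wrist_torque': array([ 0.00840977, -0.01241038, -0.04399144]), 'width': 85.44772541163492} 154.70000000000002
scene {'fov_y': 45.1849915277658, 'cx': 279.470328820804, 'cy': 206.22527374288836, 'view': [[-0.573, 0.819, 0.013, 349.148], [-0.571, -0.411, 0.711, 278.387], [0.587, 0.4, 0.703, -1645.241], [0.0, 0.0, 0.0, 1.0]]}
top {'fov_y': 43.619842703445386, 'cx': 277.73046647338674, 'cy': 206.41588117198788, 'view': [[-0.0, -1.0, 0.0, -6.729], [0.985, -0.0, 0.175, -571.456], [-0.175, 0.0, 0.985, -1494.063], [0.0, 0.0, 0.0, 1.0]]}
wrist {'fov_y': 63.22234652657799, 'cx': 281.05177340971363, 'cy': 212.9442119208921, 'view': [[0.403, -0.915, -0.002, -673.92], [0.882, 0.389, -0.264, 33.939], [0.243, 0.104, 0.965, -378.359], [0.0, 0.0, 0.0, 1.0]]}
```

View pics/scene0.png

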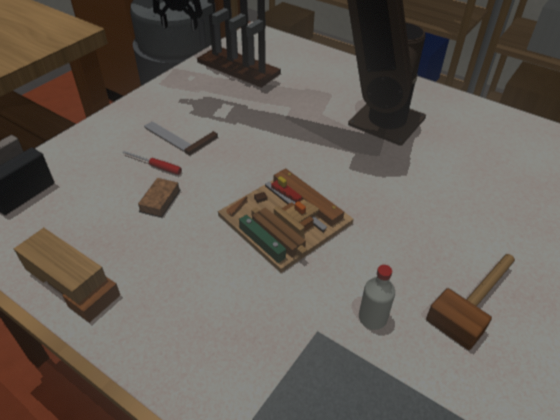

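View pics/top0.png

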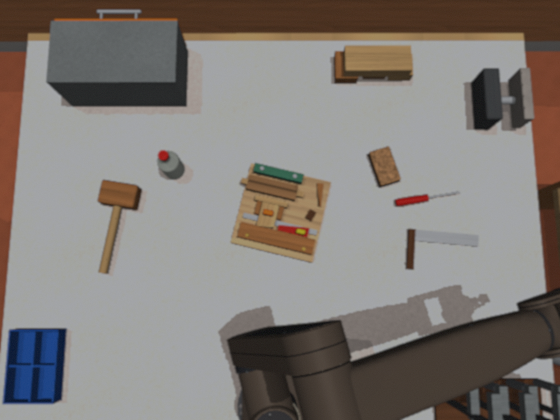

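View pics/wrist0.png

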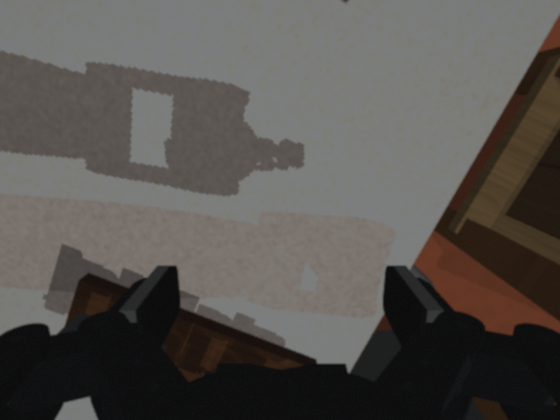

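```bash
cat > h.py <<'E'
import numpy as np,cv2
def K(m,h=420):
    f=h/2/np.tan(np.radians(m['fov_y'])/2);return f,m['cx'],m['cy']
def proj(m,p):
    f,cx,cy=K(m);c=np.array(m['view'])@np.append(p,1);return np.array([cx+f*c[0]/-c[2],cy-f*c[1]/-c[2]])
def ray(m,u,v):
    f,cx,cy=K(m);V=np.array(m['view']);R=V[:3,:3]
    d=R.T@np.array([(u-cx)/f,-(v-cy)/f,-1.]);o=-R.T@V[:3,3];return o,d/np.linalg.norm(d)
def onplane(m,u,v,z):
    o,d=ray(m,u,v);return o+d*(z-o[2])/d[2]
def tri(rs):
    A=sum(np.eye(3)-np.outer(d,d) for o,d in rs);b=sum((np.eye(3)-np.outer(d,d))@o for o,d in rs)
    p=np.linalg.solve(A,b);return p,[np.linalg.norm((np.eye(3)-np.outer(d,d))@(p-o)) for o,d in rs]
def mask(im,name):
    h=cv2.cvtColor(im,cv2.COLOR_RGB2HSV);R={'orange':((7,190,150),(17,255,255)),'yellow':((22,150,120),(35,255,255)),'green':((60,80,30),(95,255,255)),'red':((0,200,100),(5,255,255))}[name]
    k=cv2.inRange(h,*R)
    return k
def blobs(k,roi=None,amin=4):
    n,l,s,c=cv2.connectedComponentsWithStats(k);return [(tuple(np.round(c[i],1)),tuple(s[i])) for i in range(1,n) if s[i][4]>=amin and(roi is None or (roi[0]<c[i][0]<roi[2] and roi[1]<c[i][1]<roi[3]))]
E
python3 - <<'E'
from h import *
for n,roi in (("scene",(215,160,355,270)),("top",(225,155,335,265))):
    im=np.load(f"pics/{n}0.npy")
    for c in('orange','yellow','green','red'):print(n,c,blobs(mask(im,c),roi))
    x0,y0,x1,y1=roi
    cv2.imwrite(f"pics/{n}z.png",cv2.resize(im[y0:y1,x0:x1,::-1],None,fx=5,fy=5,interpolation=cv2.INTER_CUBIC))
E
```

```text
scene orange []
scene yellow [((np.float64(281.6), np.float64(178.6)), (np.int32(279), np.int32(177), np.int32(6), np.int32(5), np.int32(17)))]
scene green [((np.float64(262.9), np.float64(234.6)), (np.int32(252), np.int32(224), np.int32(22), np.int32(22), np.int32(127))), ((np.float64(278.8), np.float64(248.2)), (np.int32(274), np.int32(244), np.int32(10), np.int32(8), np.int32(32)))]
scene red []
top orange [((np.float64(267.7), np.float64(211.6)), (np.int32(264), np.int32(210), np.int32(9), np.int32(4), np.int32(26)))]
top yellow [((np.float64(300.1), np.float64(231.0)), (np.int32(296), np.int32(229), np.int32(9), np.int32(5), np.int32(35)))]
top green [((np.float64(277.8), np.float64(173.2)), (np.int32(254), np.int32(164), np.int32(48), np.int32(19), np.int32(341)))]
top red [((np.float64(287.4), np.float64(229.2)), (np.int32(279), np.int32(227), np.int32(17), np.int32(6), np.int32(65)))]
```

View pics/topz.png

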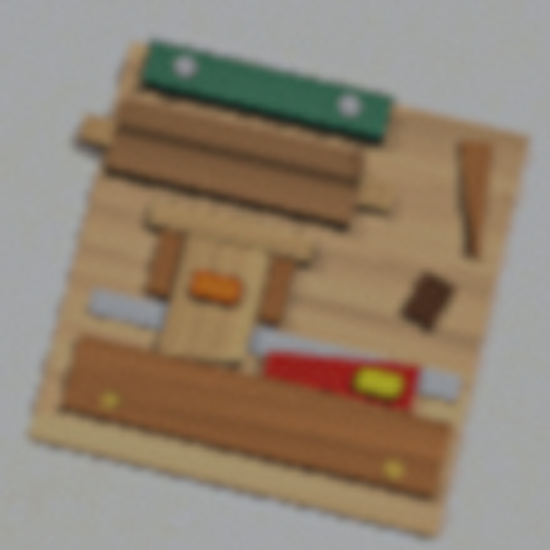

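View pics/scenez.png

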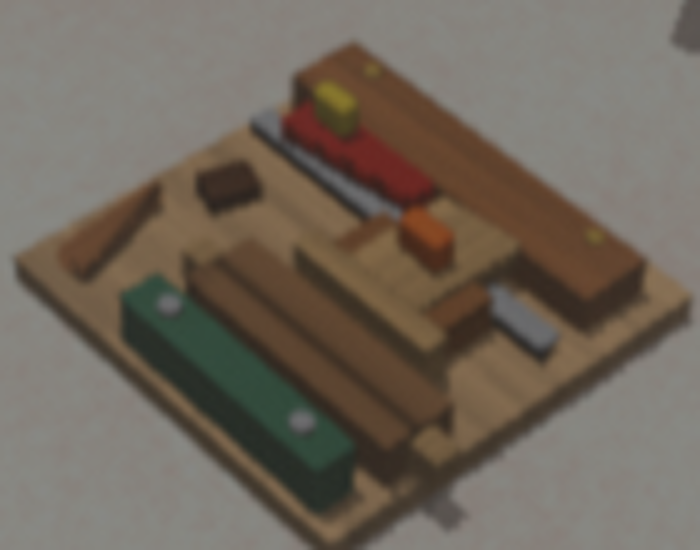

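```bash
python3 - <<'E'
from h import *
from station import r
T=r.camera_model('top');S=r.camera_model('scene')
for n,t,s in(('post',(268,212.0),(300.2,206.2)),('fin',(300.7,231.3),(282,181))):
    # scene: top-face centre
    print(n,onplane(T,*t,69),onplane(S,*s,69),tri([ray(T,*t),ray(S,*s)]))
c=[onplane(T,225+x/5,155+y/5,18) for x,y in((30,437),(437,535),(527,135),(135,42))]
print(c,np.mean(c,0)); 
for i in range(4): d=c[(i+1)%4]-c[i];print(np.linalg.norm(d),np.degrees(np.arctan2(d[1],d[0])))
# scene corners: (15,262),(352,..)?
# green stop far edges top face z=54
a,b=[onplane(T,225+x/5,155+y/5,54) for x,y in((145,85),(385,137))];d=a-b;print('stop',a,b,np.linalg.norm(d),np.degrees(np.arctan2(d[1],d[0]))-90)
a,b=[onplane(T,225+x/5,155+y/5,44) for x,y in((80,340),(452,428))];d=a-b;print('fence',a,b,np.linalg.norm(d),np.degrees(np.arctan2(d[1],d[0]))-90)
E
```

```text
post [551.69445259  21.33794254  69.        ] [555.36968541  24.49751175  69.        ] (array([552.10400005,  21.89929746,  64.98409232]), [np.float64(0.5507182272731339), np.float64(0.550718227273132)])
fin [495.26816277 -73.08864663  69.        ] [504.54927332 -66.13421289  69.        ] (array([496.09068038, -72.79627501,  59.53338902]), [np.float64(0.8120568710956835), np.float64(0.8120568710956174)])
[array([468.7155679 , 131.88373953,  18.        ]), array([ 410.62157162, -109.13839051,   18.        ]), array([ 652.30606878, -166.56180688,   18.        ]), array([710.46941396,  71.52143651,  18.        ])] [560.52815556 -18.07375534  18.        ]
247.92454411193242 -103.55161788516688
248.41265047626362 -13.365457931286826
245.08489448777016 76.27163021151044
249.1757004809161 165.98074564875606
stop [674.65664455  63.55424692  54.        ] [642.98335688 -78.76438689  54.        ] 145.80051673558035 -12.54680873596837
fence [523.11317118 101.05175467  44.        ] [ 471.11694779 -116.9251351    44.        ] 224.09268555797664 -13.416615209287244
```

```bash
cat >> h.py <<'E'
from scipy.spatial.transform import Rotation as Ro
YAW=np.radians(-13.4); EX=np.array([np.cos(YAW),np.sin(YAW),0]); EY=np.array([-np.sin(YAW),np.cos(YAW),0])
JO=np.array([560.5,-18.1,0])
def j2w(x,y,z): return JO+EX*x+EY*y+np.array([0,0,z])
def w2j(p): d=np.asarray(p)-JO;return np.array([d@EX,d@EY,d[2]])
def st(r,target=None,tx=None):
    s=r.state();R=Ro.from_quat(s['eef_rot']);p=np.array(s['tcp_pos'])
    f=np.array(s['wrist_force'])
    print('t',round(s['time_s'],2),'tcp',p.round(2),'jig',w2j(p).round(2),'Fj',np.round([f@EX,f@EY,f[2]],2),'w',round(s['width'],1),'q',s['q'].round(2))
    M=R.as_matrix();print('tool x,y,z in jig',[np.round([M[:,i]@EX,M[:,i]@EY,M[2,i]],3) for i in range(3)])
    if target is not None:
        print('shift tool',(M.T@(np.asarray(target)-p)).round(1))
        if tx is not None: # wanted tool x in world
            tx=np.asarray(tx)/np.linalg.norm(tx);z=np.array([0,0,-1.]);W=np.column_stack([tx,np.cross(z,tx),z])
            print('turn',(R.inv()*Ro.from_matrix(W)).as_rotvec().round(4))
    return s,M
E
python3 - <<'E'
from h import *
from station import r
t=j2w(-40,-20,400)
for a in (EX,-EX,EY,-EY): print('---');st(r,t,a)
E
```

```text
---
t 0.15 tcp [ 272.01 -617.56  403.67] jig [-141.72 -649.99  403.67] Fj [ 0.55  0.85 -0.23] w 85.5 q [-1.31  0.29  1.58 -0.    1.28 -0.15]
tool x,y,z in jig [array([ 0.604, -0.797, -0.002]), array([-0.001,  0.002, -1.   ]), array([0.797, 0.604, 0.   ])]
shift tool [-440.6    4.6  461.7]
turn [-1.4494 -0.7184 -0.7208]
---
t 0.15 tcp [ 272.01 -617.56  403.67] jig [-141.72 -649.99  403.67] Fj [ 0.55  0.85 -0.23] w 85.5 q [-1.31  0.29  1.58 -0.    1.28 -0.15]
tool x,y,z in jig [array([ 0.604, -0.797, -0.002]), array([-0.001,  0.002, -1.   ]), array([0.797, 0.604, 0.   ])]
shift tool [-440.6    4.6  461.7]
turn [-0.8275  1.6694  1.6675]
---
t 0.15 tcp [ 272.01 -617.56  403.67] jig [-141.72 -649.99  403.67] Fj [ 0.55  0.85 -0.23] w 85.5 q [-1.31  0.29  1.58 -0.    1.28 -0.15]
tool x,y,z in jig [array([ 0.604, -0.797, -0.002]), array([-0.001,  0.002, -1.   ]), array([0.797, 0.604, 0.   ])]
shift tool [-440.6    4.6  461.7]
turn [-0.6234 -1.8487 -1.8494]
---
t 0.15 tcp [ 272.01 -617.56  403.67] jig [-141.72 -649.99  403.67] Fj [ 0.55  0.85 -0.23] w 85.5 q [-1.31  0.29  1.58 -0.    1.28 -0.15]
tool x,y,z in jig [array([ 0.604, -0.797, -0.002]), array([-0.001,  0.002, -1.   ]), array([0.797, 0.604, 0.   ])]
shift tool [-440.6    4.6  461.7]
turn [-1.5101  0.5092  0.5064]
```

```bash
sed -i 's/z=np.array(\[0,0,-1.\]);W=np.column_stack(\[tx,np.cross(z,tx),z\])/d=np.array([0,0,-1.]);W=np.column_stack([tx,d,np.cross(tx,d)])/' h.py
python3 - <<'E'
from h import *
from station import r
st(r,j2w(-60,-15,380),EX)
E
```

```text
t 0.15 tcp [ 272.01 -617.56  403.67] jig [-141.72 -649.99  403.67] Fj [ 0.55  0.85 -0.23] w 85.5 q [-1.31  0.29  1.58 -0.    1.28 -0.15]
tool x,y,z in jig [array([ 0.604, -0.797, -0.002]), array([-0.001,  0.002, -1.   ]), array([0.797, 0.604, 0.   ])]
shift tool [-456.6   24.6  448.7]
turn [-0.001  -0.9221 -0.0015]
```

Call:
jog_arm(
  increments="-20 0 20 0 -0.08 0 1; -46 2 45 0 -0.16 0 1; -73 4 72 0 -0.24 0 1; -100 6 99 0 -0.32 0 1; -128 8 126 0 -0.40 0 1; -155 10 152 0 -0.48 0 1; -182 11 178 0 -0.56 0 1; -210 12 205 0 -0.64 0 1; -237 13 232 0 -0.72 0 1; -265 14 260 0 -0.80 0 1; -292 15 286 0 -0.88 0 1; -318 16 312 0 -0.922 0 1",
)

```text
time_s: 1.15
tcp_pos: [429.5, -198.9, 388.5]
eef_rot: [-0.702, 0.081, -0.081, 0.702]
wrist_force: [0.5, -0.4, -0.3]
width: -0.2
```

```bash
python3 - <<'E'
from h import *
from station import r
st(r,j2w(-60,-15,380),EX)
E
```

```text
t 1.15 tcp [ 429.49 -198.92  388.5 ] jig [ -85.53 -206.26  388.5 ] Fj [ 0.53 -0.25 -0.31] w -0.2 q [-0.65 -0.16  2.07  0.    1.23 -0.42]
tool x,y,z in jig [array([ 1.   ,  0.003, -0.   ]), array([-0.,  0., -1.]), array([-0.003,  1.   ,  0.   ])]
shift tool [ 26.1   8.5 191.2]
turn [-0.0001  0.0032 -0.0001]
```

Call:
jog_arm(
  increments="5 2 30 0 0 0 1; 10 4 65 0 0 0 1; 15 6 100 0 0 0 1; 20 8 135 0 0 0 1; 26 8 165 0 0 0 1; 26 8 185 0 0 0 1; 26 8 191 0 0 0 1; 26 8 191 0 0 0 1; 26 8 191 0 0 0 1",
)

```text
time_s: 1.9
tcp_pos: [498.8, -21.5, 380.5]
eef_rot: [0.703, -0.083, 0.082, -0.702]
wrist_force: [-0.4, -0.3, -0.5]
width: 0.3
```

```bash
python3 - <<'E'
from h import *
from station import r
st(r)
m=r.camera_model('wrist');im=r.read_camera('wrist');V=np.array(m['view']);print('cam jig',w2j(-V[:3,:3].T@V[:3,3]))
np.save('pics/w1.npy',im);np.save('pics/w1m.npy',m,allow_pickle=True);cv2.imwrite('pics/w1.png',im[:,:,::-1])
for c in('orange','yellow','green','red'):print(c,blobs(mask(im,c),amin=40))
E
```

```text
t 1.9 tcp [498.83 -21.46 380.5 ] jig [-59.21 -17.56 380.5 ] Fj [-0.32 -0.38 -0.49] w 0.3 q [-0.25 -0.09  2.02 -0.    1.2  -0.01]
tool x,y,z in jig [array([ 1.,  0., -0.]), array([-0.   , -0.001, -1.   ]), array([-0.   ,  1.   , -0.001])]
cam jig [-58.80449544  49.33713261 349.20660586]
orange [((np.float64(333.4), np.float64(125.9)), (np.int32(326), np.int32(118), np.int32(16), np.int32(18), np.int32(251)))]
yellow [((np.float64(292.0), np.float64(247.7)), (np.int32(285), np.int32(243), np.int32(14), np.int32(12), np.int32(126)))]
green [((np.float64(471.8), np.float64(126.9)), (np.int32(440), np.int32(40), np.int32(68), np.int32(179), np.int32(7080)))]
red [((np.float64(292.5), np.float64(212.4)), (np.int32(282), np.int32(176), np.int32(26), np.int32(87), np.int32(1212)))]
```

View pics/w1.png

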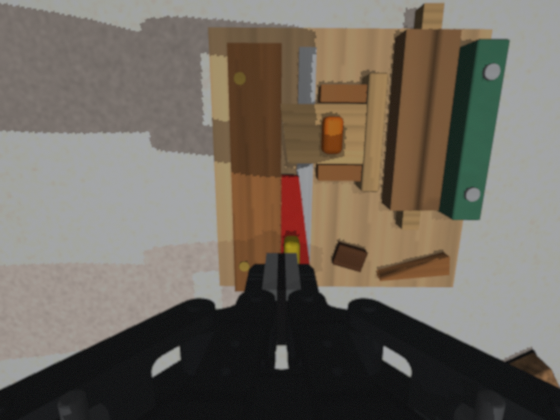

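```bash
python3 - <<'E'
from h import *
im=np.load('pics/w1.npy')
cv2.imwrite('pics/w1z.png',cv2.resize(im[80:270,225:400,::-1],None,fx=3.1,fy=3.1,interpolation=cv2.INTER_CUBIC))
m=np.load('pics/w1m.npy',allow_pickle=True).item()
print([w2j(onplane(m,u,v,z)).round(1) for u,v,z in((281,44,44),(281,285,44),(210,28,18),(490,28,18),(452,287,18))])
E
```

```text
[array([-59.2, 108.7,  44. ]), array([ -59.1, -107.9,   44. ]), array([-121.4,  126.5,   18. ]), array([123.8, 126.6,  18. ]), array([ 123.8, -123.5,   18. ])]
```

View pics/w1z.png

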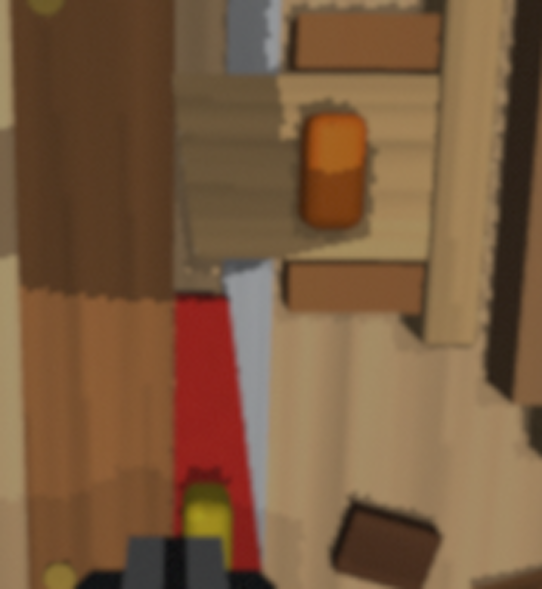

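```bash
python3 - <<'E'
from h import *
from station import r
m=np.load('pics/w1m.npy',allow_pickle=True).item();T=r.camera_model('top');S=r.camera_model('scene')
z=lambda x,y:(225+x/3.1,80+y/3.1)
for z0 in (68,70):print([w2j(onplane(m,*z(*p),z0)).round(1) for p in((305,170),(366,170),(335,113),(335,228))])
p,e=tri([ray(m,*z(335,170)),ray(T,268,212),ray(S,300.2,206.2)]);print('post tri',w2j(p),e)
print('fin x',[w2j(onplane(m,*z(*p),68)).round(1) for p in((185,520),(232,520),(208,487))])
print('fin top',w2j(onplane(T,300.7,231.3,68)), 'tip', w2j(onplane(m,*z(200,298),46)))
print('jaw/bar', [w2j(onplane(m,*z(*p),50)).round(1) for p in((478,340),(505,240))])
E
```

```text
[array([-25. ,  37.4,  68. ]), array([-9.2, 37.4, 68. ]), array([-17.8,  51.6,  68. ]), array([-16.6,  22.5,  68. ])]
[array([-25.3,  37.5,  70. ]), array([-9.6, 37.5, 70. ]), array([-18.1,  51.6,  70. ]), array([-16.9,  22.7,  70. ])]
post tri [-17.18773072  37.12322899  65.24818713] [np.float64(0.36150899218855775), np.float64(0.591344893201834), np.float64(0.6104890316917259)]
fin x [array([-55.8, -59.5,  68. ]), array([-42.5, -59.5,  68. ]), array([-49.4, -49.6,  68. ])]
fin top [-50.57664273 -68.62217744  68.        ] tip [-51.49762321   0.35900262  46.        ]
jaw/bar [array([ 28.5, -11.1,  50. ]), array([33.9, 17.5, 50. ])]
```

Call:
jog_arm(
  increments="2 15 10 0 0 0 1; 4 35 25 0 0 0 1; 6 60 40 0 0 0 1; 8 85 53 0 0 0 1; 9 110 53 0 0 0 1; 9 130 53 0 0 0 1; 9 145 53 0 0 0 1; 9 153 53 0 0 0 1; 9 153 53 0 0 0 1; 9 153 53 0 0 0 1",
)

```text
time_s: 2.78
tcp_pos: [520.2, 27.3, 228.0]
eef_rot: [0.702, -0.083, 0.083, -0.702]
wrist_force: [0.0, -0.1, -0.9]
width: -0.0
```

```bash
python3 - <<'E'
from h import *
from station import r
st(r)
m=r.camera_model('wrist');im=r.read_camera('wrist')
cv2.imwrite('pics/w2.png',im[:,:,::-1])
E
```

```text
t 2.78 tcp [520.22  27.35 227.97] jig [-49.72  34.87 227.97] Fj [ 0.04 -0.06 -0.89] w -0.0 q [-0.14  0.17  2.07 -0.    0.9   0.09]
tool x,y,z in jig [array([ 1.   , -0.002,  0.   ]), array([ 0., -0., -1.]), array([ 0.002,  1.   , -0.   ])]
```

View pics/w2.png

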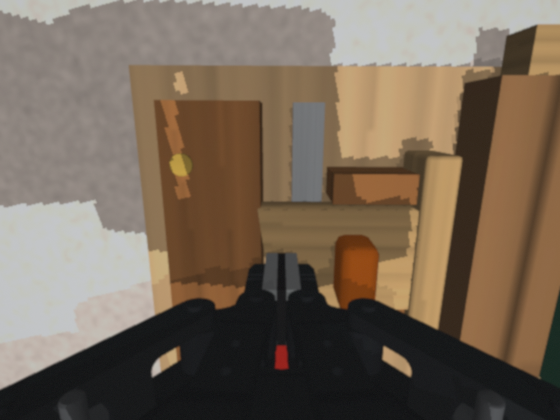

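Call:
jog_arm(
  increments="2 0 0 0 0 0 1; 4 0 0 0 0 0 1; 6 0 0 0 0 0 1; 8 0 0 0 0 0 1; 10 0 0 0 0 0 1; 12 0 0 0 0 0 1; 14 0 0 0 0 0 1; 16 0 0 0 0 0 1; 18 0 0 0 0 0 1; 20 0 0 0 0 0 1; 20 0 0 0 0 0 1",
)

```text
time_s: 3.75
tcp_pos: [539.8, 23.6, 227.6]
eef_rot: [-0.702, 0.082, -0.083, 0.702]
wrist_force: [-1.2, -0.3, -0.8]
width: 0.2
```

```bash
python3 - <<'E'
from h import *
from station import r
st(r)
m=r.camera_model('wrist');im=r.read_camera('wrist')
cv2.imwrite('pics/w3.png',im[:,:,::-1])
im=r.read_camera('top');cv2.imwrite('pics/t3.png',cv2.resize(im[140:270,215:345,::-1],None,fx=4.5,fy=4.5,interpolation=cv2.INTER_CUBIC))
E
```

```text
t 3.75 tcp [539.8   23.57 227.6 ] jig [-29.79  35.74 227.6 ] Fj [-1.08 -0.57 -0.75] w 0.2 q [-0.14  0.21  2.02  0.    0.9   0.09]
tool x,y,z in jig [array([ 1., -0.,  0.]), array([ 0.,  0., -1.]), array([0., 1., 0.])]
```

View pics/w3.png

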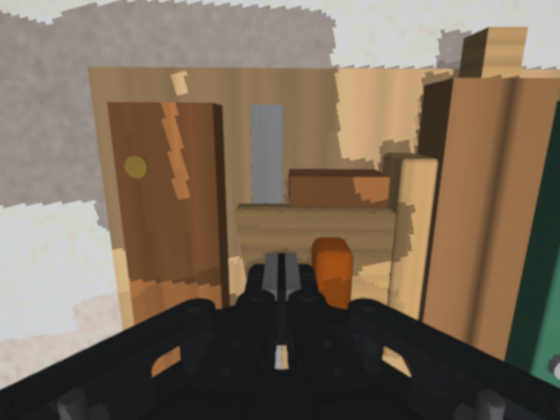

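Call:
jog_arm(
  increments="1 0 0 0 0 0 1; 2 0 0 0 0 0 1; 3 0 0 0 0 0 1; 4 0 0 0 0 0 1; 5 0 0 0 0 0 1; 5 0 0 0 0 0 1",
)

```text
time_s: 4.35
tcp_pos: [544.3, 22.5, 227.6]
eef_rot: [-0.702, 0.083, -0.082, 0.702]
wrist_force: [-3.7, 1.4, 1.7]
width: -0.0
```

```bash
python3 - <<'E'
from h import *
from station import r
st(r)
m=r.camera_model('wrist');im=r.read_camera('wrist')
cv2.imwrite('pics/w4.png',im[:,:,::-1])
im=r.read_camera('top');cv2.imwrite('pics/t4.png',cv2.resize(im[140:270,215:345,::-1],None,fx=4.5,fy=4.5,interpolation=cv2.INTER_CUBIC))
E
```

```text
t 4.35 tcp [544.25  22.53 227.59] jig [-25.22  35.75 227.59] Fj [-3.97  0.52  1.74] w -0.0 q [-0.14  0.22  2.01  0.    0.91  0.09]
tool x,y,z in jig [array([ 1.   , -0.   , -0.001]), array([-0.001, -0.   , -1.   ]), array([ 0.,  1., -0.])]
```

View pics/w4.png

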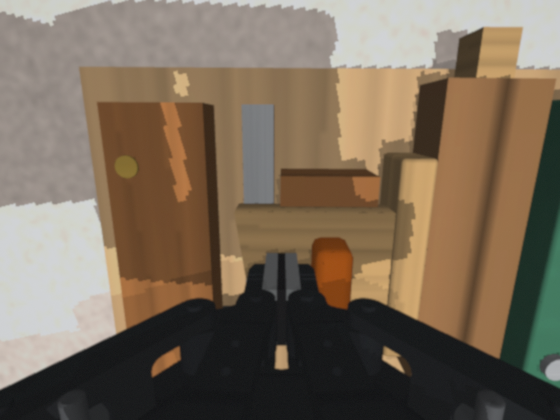

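View pics/t4.png

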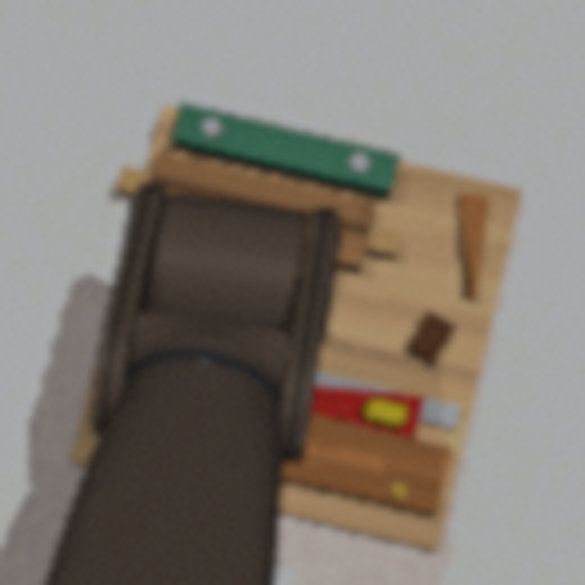

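Call:
jog_arm(
  increments="0.5 0 0 0 0 0 1; 1 0 0 0 0 0 1; 1.5 0 0 0 0 0 1; 2 0 0 0 0 0 1; 2 0 0 0 0 0 1",
)

```text
time_s: 4.87
tcp_pos: [546.4, 22.0, 227.6]
eef_rot: [-0.702, 0.083, -0.083, 0.702]
wrist_force: [-3.5, 0.1, 0.6]
width: 0.3
```

Call:
jog_arm(
  increments="0.5 0 0 0 0 0 1; 1 0 0 0 0 0 1; 1.5 0 0 0 0 0 1; 2 0 0 0 0 0 1; 2 0 0 0 0 0 1",
)

```text
time_s: 5.28
tcp_pos: [548.4, 21.5, 227.7]
eef_rot: [0.702, -0.082, 0.083, -0.702]
wrist_force: [-2.5, 0.5, 1.2]
width: -0.4
```

Call:
jog_arm(
  increments="0.5 0 0 0 0 0 1; 1 0 0 0 0 0 1; 1.5 0 0 0 0 0 1; 1.5 0 0 0 0 0 1",
)

```text
time_s: 5.62
tcp_pos: [549.8, 21.1, 227.6]
eef_rot: [0.702, -0.083, 0.083, -0.702]
wrist_force: [-2.2, 0.6, 0.3]
width: 0.1
```

Call:
jog_arm(
  increments="0.5 0 0 0 0 0 1; 1 0 0 0 0 0 1; 1.5 0 0 0 0 0 1; 1.5 0 0 0 0 0 1",
)

```text
time_s: 5.95
tcp_pos: [551.2, 20.8, 227.6]
eef_rot: [0.702, -0.083, 0.083, -0.702]
wrist_force: [-3.1, 0.8, -1.8]
width: 0.3
```

```bash
python3 - <<'E'
from h import *
from station import r
st(r)
im=r.read_camera('wrist')
cv2.imwrite('pics/w5.png',im[:,:,::-1])
E
```

```text
t 5.95 tcp [551.25  20.82 227.64] jig [-18.02  35.71 227.64] Fj [-3.23  0.05 -1.82] w 0.3 q [-0.15  0.23  2.   -0.    0.91  0.09]
tool x,y,z in jig [array([ 1., -0.,  0.]), array([ 0., -0., -1.]), array([ 0.,  1., -0.])]
```

View pics/w5.png

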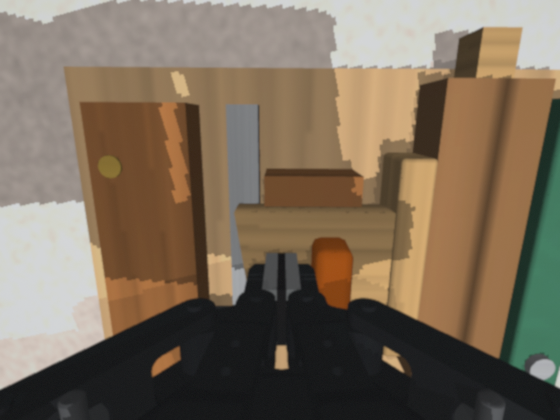

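Call:
jog_arm(
  increments="0.4 0 0 0 0 0 1; 0.8 0 0 0 0 0 1; 1.2 0 0 0 0 0 1; 1.2 0 0 0 0 0 1",
)

```text
time_s: 6.33
tcp_pos: [552.4, 20.5, 227.6]
eef_rot: [0.702, -0.083, 0.083, -0.702]
wrist_force: [-3.2, 0.9, -1.3]
width: -0.1
```

Call:
jog_arm(
  increments="0.4 0 0 0 0 0 1; 0.8 0 0 0 0 0 1; 1.2 0 0 0 0 0 1; 1.2 0 0 0 0 0 1",
)

```text
time_s: 6.67
tcp_pos: [553.3, 20.4, 227.6]
eef_rot: [-0.702, 0.083, -0.082, 0.702]
wrist_force: [-5.4, 0.2, 0.3]
width: 0.1
```

Call:
jog_arm(
  increments="0.3 0 0 0 0 0 1; 0.6 0 0 0 0 0 1; 0.6 0 0 0 0 0 1; 0.6 0 0 0 0 0 1",
)

```text
time_s: 7.0
tcp_pos: [553.6, 20.3, 227.6]
eef_rot: [-0.702, 0.084, -0.081, 0.702]
wrist_force: [-6.3, 1.4, 1.1]
width: 0.1
```

Call:
jog_arm(
  increments="0.3 0 0 0 0 0 1; 0.6 0 0 0 0 0 1; 0.6 0 0 0 0 0 1; 0.6 0 0 0 0 0 1",
)

```text
time_s: 7.33
tcp_pos: [553.9, 20.3, 227.6]
eef_rot: [-0.702, 0.084, -0.081, 0.702]
wrist_force: [-8.8, 0.2, 4.5]
width: 0.1
```

```bash
python3 - <<'E'
from h import *
from station import r
st(r)
im=r.read_camera('wrist')
cv2.imwrite('pics/w6.png',im[:,:,::-1])
im=r.read_camera('top');cv2.imwrite('pics/t6.png',cv2.resize(im[140:270,215:345,::-1],None,fx=4.5,fy=4.5,interpolation=cv2.INTER_CUBIC))
E
```

```text
t 7.33 tcp [553.86  20.26 227.63] jig [-15.35  35.78 227.63] Fj [-8.65 -1.84  4.45] w 0.1 q [-0.15  0.24  1.99 -0.    0.92  0.09]
tool x,y,z in jig [array([ 1.   ,  0.   , -0.005]), array([-0.005, -0.   , -1.   ]), array([-0.,  1., -0.])]
```

View pics/w6.png

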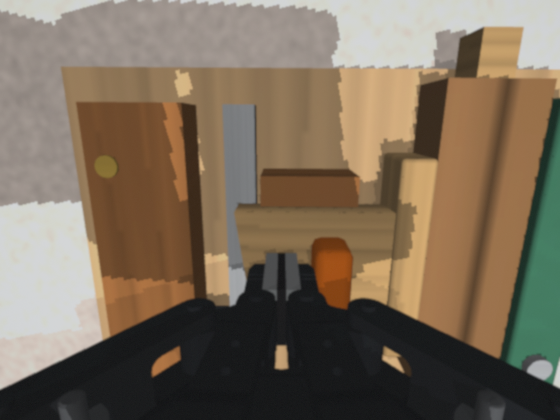

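View pics/t6.png

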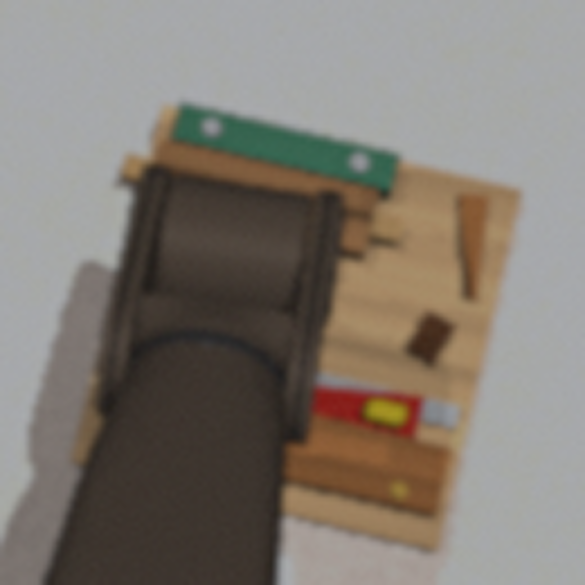

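Call:
jog_arm(
  increments="0.3 0 0 0 0 0 1; 0.6 0 0 0 0 0 1; 0.6 0 0 0 0 0 1; 0.6 0 0 0 0 0 1",
)

```text
time_s: 7.77
tcp_pos: [554.2, 20.2, 227.6]
eef_rot: [-0.702, 0.085, -0.08, 0.702]
wrist_force: [-10.0, 1.7, 5.3]
width: -0.2
```

Call:
jog_arm(
  increments="-4 0 0 0 0 0 1; -10 0 0 0 0 0 1; -17 0 0 0 0 0 1; -23 -5 0 0 0 0 1; -26 -20 0 0 0 0 1; -30 -35 -15 0 0 0 1; -34 -40 -45 0 0 0 1; -35 -40 -80 0 0 0 1; -35 -40 -110 0 0 0 1; -35 -40 -130 0 0 0 1; -35 -40 -139 0 0 0 1; -35 -40 -139 0 0 0 1",
)

```text
time_s: 8.77
tcp_pos: [488.8, -108.6, 268.4]
eef_rot: [0.702, -0.083, 0.084, -0.702]
wrist_force: [0.6, -0.1, 0.1]
width: 0.3
```

```bash
python3 - <<'E'
from h import *
from station import r
st(r,j2w(-49.2,-102,227),EX)
m=r.camera_model('wrist');im=r.read_camera('wrist');np.save('pics/w7.npy',im);np.save('pics/w7m.npy',m,allow_pickle=True)
cv2.imwrite('pics/w7.png',im[:,:,::-1])
im=r.read_camera('top');cv2.imwrite('pics/t7.png',cv2.resize(im[140:270,215:345,::-1],None,fx=4.5,fy=4.5,interpolation=cv2.INTER_CUBIC))
E
```

```text
t 8.77 tcp [ 488.76 -108.58  268.43] jig [ -48.82 -104.64  268.43] Fj [0.56 0.06 0.14] w 0.3 q [-0.42  0.06  2.1  -0.    0.97 -0.18]
tool x,y,z in jig [array([ 1.   , -0.003,  0.002]), array([ 0.002, -0.   , -1.   ]), array([ 0.003,  1.   , -0.   ])]
shift tool [-0.5 41.4  2.7]
turn [ 0.0004 -0.0029  0.0019]
```

View pics/w7.png

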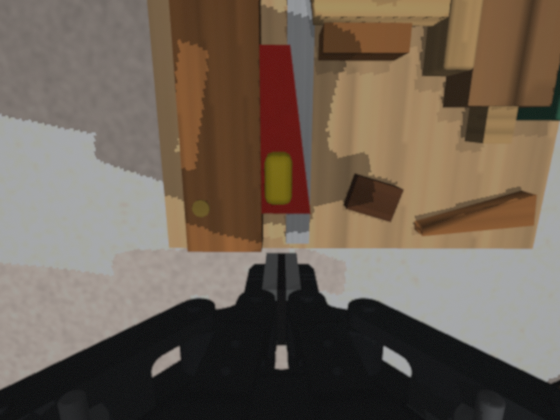

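View pics/t7.png

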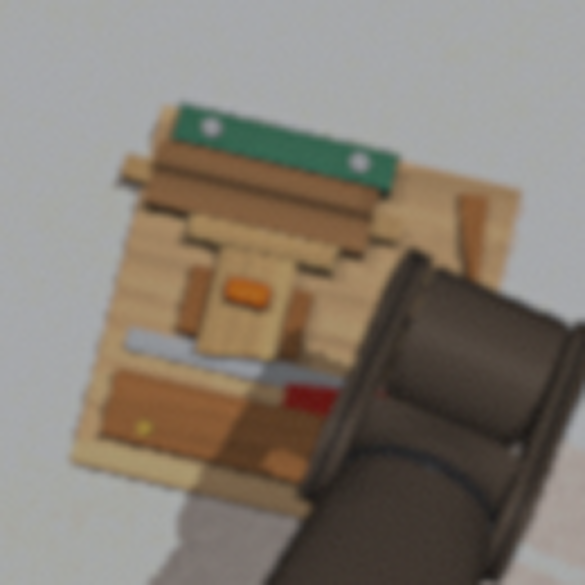

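```bash
python3 - <<'E'
from h import *
from station import r
m=np.load('pics/w7m.npy',allow_pickle=True).item()
print([w2j(onplane(m,u,v,68)).round(1) for u,v in((265,170),(292,170),(278,152),(278,205))])
print('fence',w2j(onplane(m,261,100,44)),'tip',w2j(onplane(m,275,45,46)))
p,e=tri([ray(m,278.3,167),ray(r.camera_model('top'),300.7,231.3)]);print('fin tri',w2j(p).round(1),e)
E
```

```text
[array([-55.9, -61.9,  68. ]), array([-42.5, -62. ,  68. ]), array([-49.4, -53.1,  68. ]), array([-49.6, -79.9,  68. ])]
fence [-58.62547109 -27.61247172  44.        ] tip [-50.86320526  -0.9777647   46.        ]
fin tri [-47.8 -67.   34.7] [np.float64(2.692769680902865), np.float64(2.692769680902811)]
```

```bash
python3 - <<'E'
from h import *
from station import r
T=r.camera_model('top');p=w2j(onplane(T,215+247/4.5,140+292/4.5,69));print(p)
gap=p[0]+46-86+58.9;print('gap',gap)
# thickness at distance d from tip =16+d/7 ; at y=35: tip y = 35+d
d=(gap-16)*7;print('d',d,'tip y at jam',35+d,'travel',35+d)
E
```

```text
[ 3.94691283 35.89748712 69.        ]
gap 22.84691283056967
d 47.9283898139877 tip y at jam 82.9283898139877 travel 82.9283898139877
```

Call:
jog_arm(
  increments="-0.5 5 0 0 0 0 1; -0.5 15 0 0 0 0 1; -0.5 27 0 0 0 0 1; -0.5 36 0 0 0 0 1; -0.5 41 0 0 0 0 1; -0.5 41 3 0 0 0 1; -0.5 41 6 0 0 0 1; -0.5 41 8 0 0 0 1; -0.5 41 10 0 0 0 1; -0.5 41 12 0 0 0 1; -0.5 41 13 0 0 0 1; -0.5 41 13 0 0 0 1",
)

```text
time_s: 9.87
tcp_pos: [491.8, -94.5, 227.3]
eef_rot: [0.703, -0.082, 0.083, -0.702]
wrist_force: [0.6, -0.9, 0.6]
width: -0.1
```

```bash
python3 - <<'E'
from h import *
from station import r
st(r)
E
```

```text
t 9.87 tcp [491.8  -94.46 227.28] jig [-49.13 -90.2  227.28] Fj [ 0.75 -0.75  0.59] w -0.1 q [-0.39  0.13  2.12 -0.    0.89 -0.16]
tool x,y,z in jig [array([1.   , 0.   , 0.001]), array([ 0.001, -0.   , -1.   ]), array([-0.,  1., -0.])]
```

Call:
jog_arm(
  increments="0 0 1.5 0 0 0 1; 0 0 3 0 0 0 1; 0 0 5 0 0 0 1; 0 0 7 0 0 0 1; 0 0 9 0 0 0 1; 0 0 11 0 0 0 1; 0 0 13 0 0 0 1; 0 0 15 0 0 0 1; 0 0 17 0 0 0 1; 0 0 19 0 0 0 1; 0 0 21 0 0 0 1; 0 0 23 0 0 0 1",
)

```text
time_s: 10.87
tcp_pos: [497.1, -72.0, 226.9]
eef_rot: [0.702, -0.082, 0.083, -0.702]
wrist_force: [-0.4, -4.4, 3.8]
width: -0.2
```

```bash
python3 - <<'E'
from h import *
from station import r
st(r)
im=r.read_camera('wrist');cv2.imwrite('pics/w8.png',im[:,:,::-1])
E
```

```text
t 10.87 tcp [497.06 -72.03 226.93] jig [-49.21 -67.16 226.93] Fj [ 0.6  -4.38  3.81] w -0.2 q [-0.35  0.14  2.12 -0.    0.89 -0.11]
tool x,y,z in jig [array([ 1.   , -0.   ,  0.001]), array([ 0.001, -0.   , -1.   ]), array([ 0.,  1., -0.])]
```

View pics/w8.png

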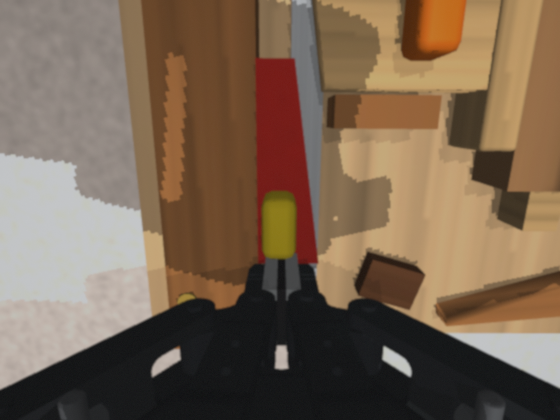

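Call:
jog_arm(
  increments="0 0 2 0 0 0 1; 0 0 4 0 0 0 1; 0 0 6 0 0 0 1; 0 0 8 0 0 0 1; 0 0 10 0 0 0 1; 0 0 12 0 0 0 1; 0 0 14 0 0 0 1; 0 0 16 0 0 0 1; 0 0 18 0 0 0 1; 0 0 20 0 0 0 1; 0 0 22 0 0 0 1; 0 0 24 0 0 0 1",
)

```text
time_s: 11.92
tcp_pos: [502.6, -48.7, 226.9]
eef_rot: [0.702, -0.082, 0.083, -0.702]
wrist_force: [2.3, -5.4, 2.7]
width: 0.2
```

```bash
python3 - <<'E'
from h import *
from station import r
st(r)
im=r.read_camera('wrist');cv2.imwrite('pics/w9.png',im[:,:,::-1])
im=r.read_camera('top');cv2.imwrite('pics/t9.png',cv2.resize(im[140:270,215:345,::-1],None,fx=4.5,fy=4.5,interpolation=cv2.INTER_CUBIC))
E
```

```text
t 11.92 tcp [502.64 -48.68 226.86] jig [-49.2  -43.15 226.86] Fj [ 3.43 -4.69  2.7 ] w 0.2 q [-0.3   0.14  2.11 -0.    0.89 -0.06]
tool x,y,z in jig [array([ 1.   , -0.   ,  0.001]), array([ 0.001, -0.   , -1.   ]), array([ 0.,  1., -0.])]
```

View pics/w9.png

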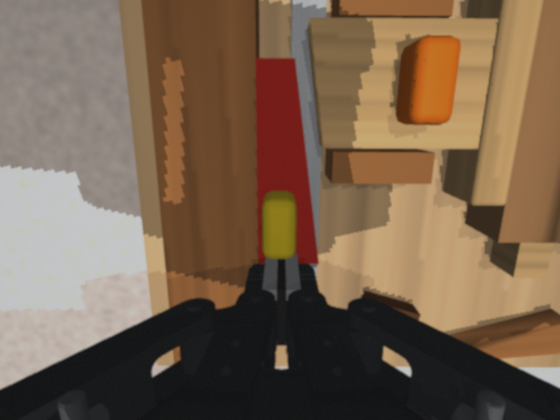

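Call:
jog_arm(
  increments="0 0 2 0 0 0 1; 0 0 4 0 0 0 1; 0 0 6 0 0 0 1; 0 0 8 0 0 0 1; 0 0 10 0 0 0 1; 0 0 12 0 0 0 1; 0 0 14 0 0 0 1; 0 0 16 0 0 0 1; 0 0 17.5 0 0 0 1; 0 0 18.5 0 0 0 1; 0 0 18.5 0 0 0 1",
)

```text
time_s: 12.93
tcp_pos: [506.7, -30.4, 226.6]
eef_rot: [-0.702, 0.083, -0.082, 0.702]
wrist_force: [1.0, -2.6, 0.6]
width: 0.1
```

```bash
python3 - <<'E'
from h import *
from station import r
st(r)
m=r.camera_model('wrist');im=r.read_camera('wrist');np.save('pics/w10.npy',im);np.save('pics/w10m.npy',m,allow_pickle=True);cv2.imwrite('pics/w10.png',im[:,:,::-1])
E
```

```text
t 12.93 tcp [506.67 -30.43 226.63] jig [-49.5  -24.47 226.63] Fj [ 1.56 -2.28  0.58] w 0.1 q [-0.26  0.15  2.1   0.    0.89 -0.03]
tool x,y,z in jig [array([ 1., -0., -0.]), array([-0.,  0., -1.]), array([0., 1., 0.])]
```

View pics/w10.png

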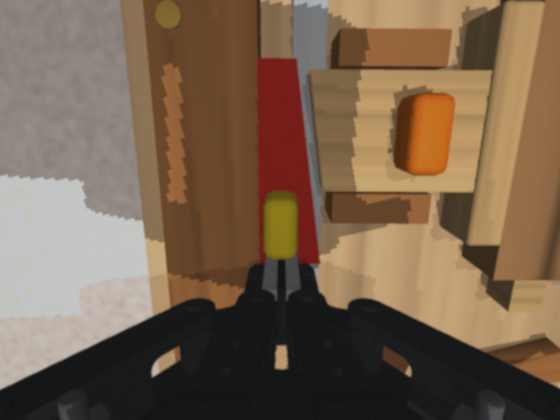

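Call:
jog_arm(
  increments="0 0 2 0 0 0 1; 0 0 4 0 0 0 1; 0 0 6 0 0 0 1; 0 0 8 0 0 0 1; 0 0 10 0 0 0 1; 0 0 12 0 0 0 1; 0 0 14 0 0 0 1; 0 0 15.5 0 0 0 1; 0 0 16 0 0 0 1; 0 0 16 0 0 0 1",
)

```text
time_s: 13.82
tcp_pos: [510.3, -14.8, 226.5]
eef_rot: [-0.702, 0.083, -0.082, 0.702]
wrist_force: [0.7, -1.7, 0.4]
width: -0.1
```

```bash
python3 - <<'E'
from h import *
from station import r
st(r)
m=r.camera_model('wrist');im=r.read_camera('wrist');np.save('pics/w11.npy',im);cv2.imwrite('pics/w11.png',cv2.resize(im[40:280,220:360,::-1],None,fx=2.4,fy=2.4))
E
```

```text
t 13.82 tcp [510.3  -14.85 226.53] jig [-49.59  -8.47 226.53] Fj [ 1.07 -1.49  0.39] w -0.1 q [-0.23  0.15  2.1   0.    0.89  0.01]
tool x,y,z in jig [array([ 1.   , -0.   , -0.001]), array([-0.001,  0.001, -1.   ]), array([0.   , 1.   , 0.001])]
```

View pics/w11.png

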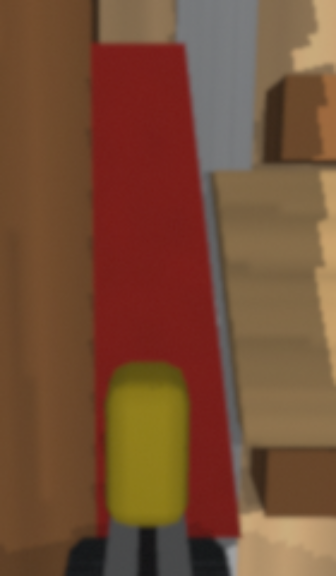

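Call:
jog_arm(
  increments="0 0 1.2 0 0 0 1; 0 0 2.4 0 0 0 1; 0 0 3.6 0 0 0 1; 0 0 4.8 0 0 0 1; 0 0 5.8 0 0 0 1; 0 0 6.4 0 0 0 1; 0 0 6.4 0 0 0 1",
)

```text
time_s: 14.45
tcp_pos: [511.8, -8.7, 226.5]
eef_rot: [-0.702, 0.083, -0.082, 0.702]
wrist_force: [0.3, -0.7, -1.0]
width: -0.2
```

Call:
jog_arm(
  increments="0 0 0.6 0 0 0 1; 0 0 1.2 0 0 0 1; 0 0 1.8 0 0 0 1; 0 0 2.4 0 0 0 1; 0 0 2.4 0 0 0 1",
)

```text
time_s: 14.87
tcp_pos: [512.4, -6.5, 226.7]
eef_rot: [-0.702, 0.083, -0.082, 0.702]
wrist_force: [0.5, 0.6, 0.0]
width: 0.1
```

Call:
jog_arm(
  increments="0 0 0.6 0 0 0 1; 0 0 1.2 0 0 0 1; 0 0 1.8 0 0 0 1; 0 0 2.4 0 0 0 1; 0 0 2.4 0 0 0 1",
)

```text
time_s: 15.28
tcp_pos: [513.0, -4.2, 226.7]
eef_rot: [-0.702, 0.083, -0.083, 0.702]
wrist_force: [0.3, -0.6, -0.7]
width: 0.2
```

```bash
python3 - <<'E'
from h import *
from station import r
st(r)
m=r.camera_model('wrist');im=r.read_camera('wrist');cv2.imwrite('pics/w12.png',cv2.resize(im[40:280,220:360,::-1],None,fx=2.4,fy=2.4))
E
```

```text
t 15.28 tcp [513.04  -4.19 226.73] jig [-49.39   2.53 226.73] Fj [ 0.48 -0.5  -0.7 ] w 0.2 q [-0.21  0.16  2.09  0.    0.89  0.03]
tool x,y,z in jig [array([ 1., -0., -0.]), array([-0.,  0., -1.]), array([0., 1., 0.])]
```

View pics/w12.png

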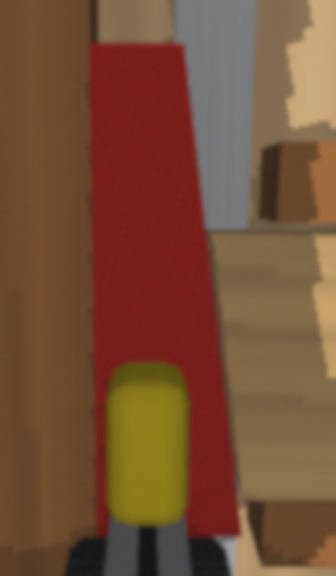

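Call:
jog_arm(
  increments="0 0 0.5 0 0 0 1; 0 0 1 0 0 0 1; 0 0 1.5 0 0 0 1; 0 0 2 0 0 0 1; 0 0 2 0 0 0 1",
)

```text
time_s: 15.75
tcp_pos: [513.5, -2.3, 226.8]
eef_rot: [-0.702, 0.082, -0.083, 0.702]
wrist_force: [-0.8, -1.1, -0.2]
width: 0.2
```

Call:
jog_arm(
  increments="0 0 0.5 0 0 0 1; 0 0 1 0 0 0 1; 0 0 1.5 0 0 0 1; 0 0 2 0 0 0 1; 0 0 2 0 0 0 1",
)

```text
time_s: 16.17
tcp_pos: [514.0, -0.3, 226.8]
eef_rot: [-0.702, 0.082, -0.083, 0.702]
wrist_force: [0.1, -1.3, 0.4]
width: 0.3
```

Call:
jog_arm(
  increments="0 0 0.5 0 0 0 1; 0 0 1 0 0 0 1; 0 0 1.5 0 0 0 1; 0 0 2 0 0 0 1; 0 0 2 0 0 0 1",
)

```text
time_s: 16.58
tcp_pos: [514.5, 1.6, 226.8]
eef_rot: [-0.702, 0.082, -0.083, 0.702]
wrist_force: [-0.7, -0.4, 0.7]
width: 0.1
```

Call:
jog_arm(
  increments="0 0 0.5 0 0 0 1; 0 0 1 0 0 0 1; 0 0 1.5 0 0 0 1; 0 0 2 0 0 0 1; 0 0 2 0 0 0 1",
)

```text
time_s: 17.0
tcp_pos: [514.8, 3.5, 226.7]
eef_rot: [0.702, -0.083, 0.082, -0.702]
wrist_force: [-1.2, -1.7, -0.8]
width: -0.2
```

```bash
python3 - <<'E'
from h import *
from station import r
st(r)
m=r.camera_model('wrist');im=r.read_camera('wrist');cv2.imwrite('pics/w13.png',cv2.resize(im[40:280,220:360,::-1],None,fx=2.4,fy=2.4))
E
```

```text
t 17.0 tcp [514.84   3.54 226.73] jig [-49.43  10.47 226.73] Fj [-0.78 -1.9  -0.82] w -0.2 q [-0.19  0.16  2.09 -0.    0.89  0.04]
tool x,y,z in jig [array([ 1.,  0., -0.]), array([-0., -0., -1.]), array([-0.,  1., -0.])]
```

View pics/w13.png

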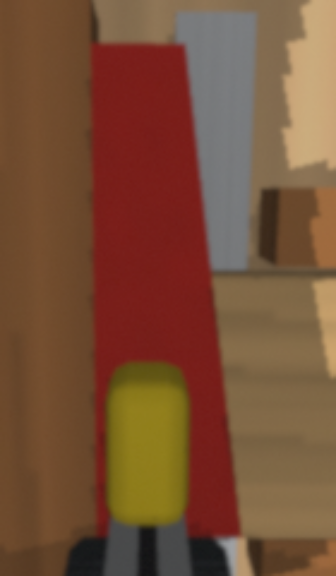

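Call:
jog_arm(
  increments="0 0 0.5 0 0 0 1; 0 0 1 0 0 0 1; 0 0 1.5 0 0 0 1; 0 0 1.5 0 0 0 1",
)

```text
time_s: 17.38
tcp_pos: [515.1, 4.7, 226.8]
eef_rot: [0.703, -0.083, 0.082, -0.702]
wrist_force: [-2.2, -4.8, 2.3]
width: -0.2
```

Call:
jog_arm(
  increments="0 0 0.3 0 0 0 1; 0 0 0.6 0 0 0 1; 0 0 0.9 0 0 0 1; 0 0 0.9 0 0 0 1; 0 0 0.9 0 0 0 1",
)

```text
time_s: 17.8
tcp_pos: [515.2, 5.0, 226.8]
eef_rot: [0.703, -0.083, 0.082, -0.701]
wrist_force: [-4.3, -7.1, 1.6]
width: 0.2
```

```bash
python3 - <<'E'
from h import *
from station import r
st(r)
E
```

```text
t 17.8 tcp [515.24   4.97 226.79] jig [-49.37  11.95 226.79] Fj [-2.52 -7.93  1.57] w 0.2 q [-0.19  0.16  2.08 -0.    0.89  0.05]
tool x,y,z in jig [array([ 1.   ,  0.001, -0.001]), array([-0.001, -0.003, -1.   ]), array([-0.001,  1.   , -0.003])]
```

Call:
jog_arm(
  increments="-0.3 0 0.3 0 0 0 1; -0.6 0 0.6 0 0 0 1; -0.6 0 0.9 0 0 0 1; -0.6 0 0.9 0 0 0 1; -0.6 0 0.9 0 0 0 1",
)

```text
time_s: 18.22
tcp_pos: [515.1, 5.4, 226.8]
eef_rot: [0.704, -0.082, 0.082, -0.701]
wrist_force: [-3.1, -10.4, 1.4]
width: 0.1
```

```bash
python3 - <<'E'
from h import *
from station import r
st(r)
E
```

```text
t 18.22 tcp [515.06   5.39 226.84] jig [-49.65  12.32 226.84] Fj [ -0.62 -10.85   1.39] w 0.1 q [-0.19  0.16  2.08 -0.01  0.89  0.05]
tool x,y,z in jig [array([1.   , 0.002, 0.   ]), array([ 0.   , -0.005, -1.   ]), array([-0.002,  1.   , -0.005])]
```

Call:
jog_arm(
  increments="0 0 0.3 0 0 0 1; 0 0 0.6 0 0 0 1; 0 0 0.9 0 0 0 1; 0 0 0.9 0 0 0 1; 0 0 0.9 0 0 0 1",
)

```text
time_s: 18.63
tcp_pos: [515.2, 5.7, 226.9]
eef_rot: [0.705, -0.082, 0.081, -0.7]
wrist_force: [-4.6, -14.4, 1.5]
width: -0.0
```

```bash
python3 - <<'E'
from h import *
from station import r
st(r)
E
```

```text
t 18.63 tcp [515.22   5.74 226.88] jig [-49.57  12.69 226.88] Fj [ -1.16 -15.09   1.48] w -0.0 q [-0.18  0.16  2.08 -0.01  0.89  0.05]
tool x,y,z in jig [array([1.   , 0.002, 0.   ]), array([ 0.   , -0.007, -1.   ]), array([-0.002,  1.   , -0.007])]
```

Noisy by about 1 N; a small last step and several readings at a hold.

Call:
jog_arm(
  increments="-0.2 0 0.2 0 0 0 1; -0.2 0 0.4 0 0 0 1; -0.2 0 0.4 0 0 0 1; -0.2 0 0.4 0 0 0 1",
)

```text
time_s: 18.97
tcp_pos: [515.2, 5.9, 226.9]
eef_rot: [0.705, -0.082, 0.082, -0.7]
wrist_force: [-4.4, -15.5, 1.2]
width: -0.0
```

```bash
python3 - <<'E'
from h import *
from station import r
for i in range(6):
    f=np.array(r.state()['wrist_force']);print(np.round([f@EX,f@EY,f[2]],1)); im=r.read_camera('wrist')
cv2.imwrite('pics/w14.png',im[:,:,::-1])
E
```

```text
[ -0.7 -16.1   1.2]
[  0.3 -15.2   2.1]
[  0.4 -14.8   1.5]
[ -0.7 -15.1   1.5]
[  0.1 -15.6   1.5]
[  0.5 -14.7   2.1]
```

Call:
jog_arm(
  increments="0 0 0.2 0 0 0 1; 0 0 0.2 0 0 0 1; 0 0 0.2 0 0 0 1",
)

```text
time_s: 19.52
tcp_pos: [515.2, 6.0, 226.9]
eef_rot: [0.705, -0.082, 0.081, -0.7]
wrist_force: [-4.3, -16.1, 1.6]
width: -0.2
```

```bash
python3 - <<'E'
from h import *
from station import r
for i in range(5):
    f=np.array(r.state()['wrist_force']);print(np.round([f@EX,f@EY,f[2]],1)); im=r.read_camera('wrist')
cv2.imwrite('pics/w14.png',im[:,:,::-1])
E
```

```text
[ -0.5 -16.7   1.6]
[ -0.7 -16.4   1. ]
[ -1.2 -15.3   1.4]
[ -0.8 -17.    1.7]
[  0.9 -16.4   2. ]
```

View pics/w14.png

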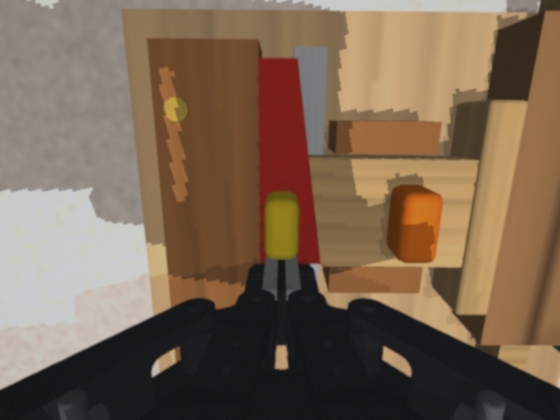

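Call:
jog_arm(
  increments="0 0 -1 0 0 0 1; 0 0 -2 0 0 0 1; 0 0 -3.5 0 0 0 1; 0 0 -6 0 0 0 1; 0 0 -10 0 0 0 1; 0 -5 -14 0 0 0 1; 0 -20 -16 0 0 0 1; 0 -40 -16 0 0 0 1; 0 -65 -20 0 0 0 1; 0 -90 -30 0 0 0 1; 0 -110 -40 0 0 0 1; 0 -110 -40 0 0 0 1",
)

```text
time_s: 20.77
tcp_pos: [507.1, -31.7, 342.3]
eef_rot: [0.703, -0.079, 0.086, -0.702]
wrist_force: [0.2, 0.1, 0.1]
width: -0.0
```

```bash
python3 - <<'E'
from h import *
from station import r
st(r)
m=r.camera_model('wrist');im=r.read_camera('wrist');cv2.imwrite('pics/w15.png',im[:,:,::-1])
for s in((380,90),(380,210),(450,100),(450,200)): pass
np.save('pics/w15.npy',im);np.save('pics/w15m.npy',m,allow_pickle=True)
E
```

```text
t 20.77 tcp [507.14 -31.72 342.32] jig [-48.75 -25.61 342.32] Fj [0.14 0.11 0.1 ] w -0.0 q [-0.26 -0.02  2.04  0.    1.12 -0.03]
tool x,y,z in jig [array([ 1.   , -0.001,  0.01 ]), array([ 0.01, -0.  , -1.  ]), array([ 0.001,  1.   , -0.   ])]
```

View pics/w15.png

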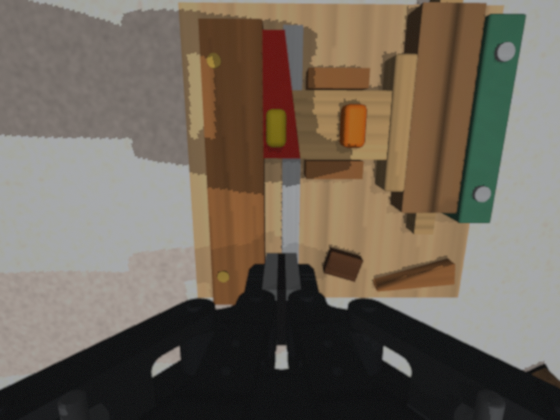

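```bash
python3 - <<'E'
from h import *
m=np.load('pics/w15m.npy',allow_pickle=True).item();im=np.load('pics/w15.npy')
q=lambda u,v,z:w2j(onplane(m,u,v,z))
print('fin',q(276.5,109,68),q(276.5,147,68))
cv2.imwrite('pics/w15z.png',cv2.resize(im[0:235,380:530,::-1],None,fx=2.5,fy=2.5,interpolation=cv2.INTER_CUBIC))
k=mask(im,'yellow');print(blobs(k,amin=30))
E
```

```text
fin [-48.67561963  48.20260155  68.        ] [-48.78496639  22.69511105  68.        ]
[((np.float64(275.7), np.float64(121.1)), (np.int32(271), np.int32(114), np.int32(10), np.int32(18), np.int32(124)))]
```

View pics/w15z.png

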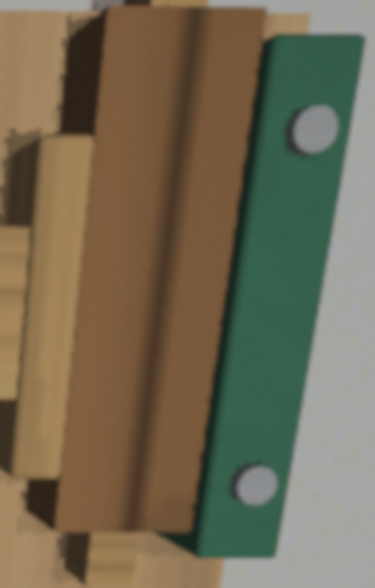

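```bash
python3 - <<'E'
from h import *
m=np.load('pics/w15m.npy',allow_pickle=True).item()
q=lambda x,y,z:w2j(onplane(m,380+x/2.5,y/2.5,z))
for n,a,b,z in(('railL',(107,10),(57,528),48),('railR',(266,10),(192,530),48),('stopR',(364,38),(275,555),54),('jawL',(42,137),(13,475),50)):
    A,B=q(*a,z),q(*b,z);print(n,A.round(1),B.round(1),'ang',round(np.arctan2(A[0]-B[0],A[1]-B[1]),4))
E
```

```text
railL [ 52.1 117.8  48. ] [ 52.1 -29.6  48. ] ang -0.0002
railR [ 96.  117.9  48. ] [ 95.7 -30.4  48. ] ang 0.0021
stopR [120.5 109.4  54. ] [120.  -37.1  54. ] ang 0.0039
jawL [36.4 85.3 50. ] [ 35.9 -11.9  50. ] ang 0.0044
```

Rail is square to within a few mrad, and the robot is clear with about 0 N at the wrist. I'm handing the job in.

```bash
python3 - <<'E'
from h import *
from station import r
im=r.read_camera('scene');cv2.imwrite('pics/s_end.png',im[:,:,::-1]);st(r)
print(r.job_done())
E
```

```text
t 20.87 tcp [505.99 -30.69 337.7 ] jig [-50.11 -24.88 337.7 ] Fj [-0.3  -0.14  0.61] w -0.3 q [-0.26 -0.02  2.04  0.    1.11 -0.03]
tool x,y,z in jig [array([ 1.   , -0.001,  0.002]), array([ 0.002,  0.001, -1.   ]), array([0.001, 1.   , 0.001])]
the job is handed in; nothing more can be done
None
```

View pics/s_end.png

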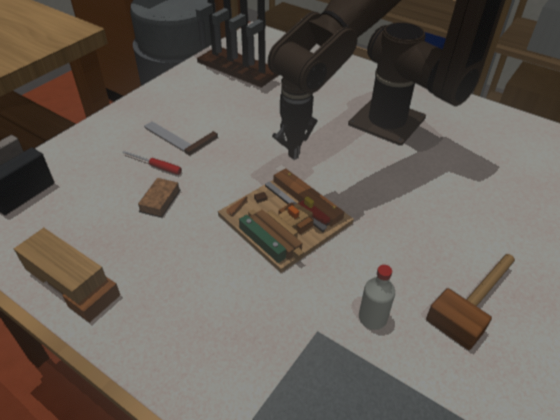

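The rail is clamped and the job is handed in at 20.9 s; no verdict was reported, so the final contact forces are my inference.

**What I did:** I pushed the bar forward by its orange post with closed fingers until the rail met the stop, at about 10 N, then backed off. I then slid the wedge along by its fin, at up to 24 mm/s over free ground and under 5 mm/s to set it. It jammed after about 103 mm, and I pushed it home to about 16.4 N before withdrawing the gripper.

**Last checks:**
- **Rail:** it is square to the jig within about 0.004 rad and, in the image, sits flush between jaw and stop.
- **Wedge:** it stayed in against the bar, with the fin centre at y ≈ 35.5 mm. I expected about 37 mm, which is within measuring error, so I saw no clear spring-back.
- **Robot:** it is clear, with about 0 N at the wrist.
- **Bystanders:** they look undisturbed in the final picture.

**What disagreed or was not measured:**
- **Wedge height:** the two-view height of the fin came out poor (35 mm, and 60 mm in an earlier attempt, against 68 mm), because the points matched badly. I used the stated height, since the fin's measured 26 mm length agreed with it.
- **Jam position:** my first estimate was 83 mm, about 20 mm short, so I went by feel.
- **Jaw force:** the force between jaw and rail was not measured directly.

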